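Switch the bench lamp unit over with the flat screwdriver

ROBOT

A 6-joint arm with a two-finger parallel gripper is mounted at the origin on the work surface. World frame = base frame: x ahead of the robot, y to its left, z up, the work surface at z = 0. Lengths are in m, angles in rad, forces in N, time in s.
With the tool pointing down it reaches from about 0.275 to 1 m from the base axis. Payload 8.4 kg.
Tool frame: the origin (TCP) lies on the centre line of the jaws, within the pads' length; the fingertips stand 14 mm ahead of it and the grasp point (between the pads) lies 5 mm behind it; z points along the fingers, y is the line along which they close (so a half turn about z gives the same grasp; the last joint's range is limited). The gripper opens to 85 mm and grips with 20 to 120 N. Pads are 22 mm wide; open, the fingers measure 114 mm over their backs; the gripper's body (76 mm by 85 mm) begins 54 mm behind the grasp point. The pads swing forward as they close: fully open they stand 13 mm farther back than shut.
Start: joints at [1.264, 0.353, 1.633, -0, 1.155, -0.002], TCP at [0.188, 0.596, 0.245] pointing down, gripper open.
Joint ranges: [-2.63, 2.63], [-0.92, 2.1], [0.06, 2.66], [-1.3, 4.44], [0, 2.69], [-3.02, 3.02]. Speed limits (rad/s): [2.22, 2.22, 2.79, 3.14, 3.14, 3.14].

INTERFACE

Orientations are given as a 3x3 rotation matrix whose columns are the frame's x, y, z axes.
In Python, from bench import manip, kin, optics, order, spotter gives the robot as it stands. Calls block until the motion is done:
- manip.movep(position, orientation): joint-space move of the TCP to a pose.
- manip.move_linear(position, orientation=None, vel=0.15, f_stop=None): straight line of the TCP; orientation=None keeps the orientation; vel is the mean speed in m/s. With f_stop (N) it stops when the force on the tool has changed by that much, and returns True; else False.
- manip.goto_joints(angles): joint-space move.
- manip.open_jaws() and manip.grab(f_grip=None): open the fingers fully, or close them until they stop; f_grip is the grip in N (None keeps the last).
- manip.dwell(seconds).
- kin.ik(position, orientation): joint angles nearest the present ones, or None.
- optics.camera(name): name is "scene" or "side" or "wrist"; returns the picture (384x512x3 uint8, red, green, blue); there is no depth.
- optics.get_calibration(name): a dict with "camera_matrix" (3x3 intrinsics, pixels), "k1" (the pictures are not rectified: a ray, as slopes to the right and down, at radius r is drawn at 1 + k1 r^2 times it, then the intrinsics apply), "R" (3x3) and "t" (3): a world point X has camera coordinates R X + t. Camera axes: x right, y down, z forward; pixel columns grow to the right and rows downward; lengths in m; the calibration is good to about 2 mm. A picture is of the moment at which its call begins: read the wrist's pose just before it. get_calibration takes no time and is no camera call; for the wrist camera it gives the pose at the moment of the call.
A pose or a line that the arm cannot do raises manip.IKError and nothing moves.
- order.hand_in(): hands the job in; it is judged then, once.
Trained networks look in the newest picture that a camera, given by its name, has taken for a name from the list of things; names that differ only in an ending like _2 or _b are one class to them, and where a whole thing is asked for, a point or a joint stands for the part that bears it (a point fixed in the world has none). Each returns a list of dicts, best first, with "p" (0 to 1); they miss things now and then, are a little off and sometimes report something else, mostly with a low value. They report only what shows in the picture. A call takes as long as a camera call. They do not tell look-alikes from the thing itself.
- spotter.recognise(camera, target): "pixel" ([column, row] in pixels, amid what is visible of it).
Readings, each from a call of its own:
- manip.get_time_s(): time.
- manip.get_joint_positions(): joint angles.
- manip.get_qd(): joint speeds.
- manip.get_tau(): joint torques, N m.
- manip.get_tcp_pos(): TCP position.
- manip.get_eef_rot(): TCP orientation.
- manip.get_force(): force on the tool from outside, world axes, zero at the start.
- manip.get_wrist_torque(): the same for the moment, N m.
- manip.get_gripper_width(): finger opening in m.
- manip.get_gripper_force(): force on a finger pad.
Only numpy, scipy, OpenCV 4.12 (cv2) and the standard library are available. Lean on these libraries where they do the work, as an engineer would, in place of code of your own. Each camera call takes 0.05 s, during which the arm holds its last target. There are 200 camera calls.

TASK

Switch the lamp unit to its other mode: take the flat screwdriver (the one with the slab-sided handle) out of the rack, put its blade in the slotted selector on the lid of the white unit and turn the selector clockwise a quarter turn, up to its stop. Turn it with the screwdriver, not with the fingers, and leave the hand knob beside it as it is. Then hang the screwdriver upright in the same opening of the rack that it came from, and let go.

Things in the scene. Friction and masses are not known exactly. Their poses are not given: they have to be found in the camera images.
- driver_grip (a point): Centre of the flat screwdriver's handle, a black upright slab 80 mm tall (z, up), 34 mm wide (y) and 22 mm thick (x): grip it on the flat sides facing +x and -x. 40 mm below is a round guard 48 mm across, 6 mm thick, then a 9 mm shank and a steel blade 20 mm wide (y), 4 mm thick (x). It hangs upright in any one of the rack's three openings: note which. The two other drivers have round handles.
- driver_tip (a point): Middle of the end of the flat screwdriver's blade: same axes as driver_grip, 121 mm below it. 20 mm above the table while the driver hangs in the rack. The driver weighs about 130 g.
- rack: Aluminium rack for three drivers, fixed: a plate 260 mm (y) x 80 mm (x), its top 95 mm above the table, 12 mm thick, on two end cheeks. Origin on the table under its middle. Openings at y = -80, 0 and 80 mm, each 30 mm (y) x 22 mm (x), bevelled by 4 mm; a driver's guard rests over the opening. At the start each driver is central in its opening, blade along the rack's y.
- selector_slot (a point): Middle of the slot's mouth, on the axis and top face of the slotted selector: an aluminium dial 52 mm across on the lid of the white unit (160 x 150 mm, lid 60 mm up; dial 15 mm above it). The slot runs along x (45 mm long), is 8 mm wide, flared over its upper 7 mm to 16 mm at the mouth, and 11 mm deep. z up; the frame turns with the dial. The blade has about 12 degrees of play in it.
- selector (a joint): Angle of the slotted selector, rad: 0 to 0.15 at the start (slot front to back on the unit), grows as it turns clockwise seen from above, 1.57 at its stop (slot across the unit). It stays where it is left; turning it takes about 0.12 N m. Because of the play, a blade set in line with the slot must turn about 100 degrees to bring it to the stop.
- dimmer (a joint): Angle of the black hand knob with a bar grip (36 mm across, 44 mm above the lid), 75 mm beside the selector on the same lid. Near 0 rad at the start; not to be turned.
Mind the look-alikes: they are no part of the job. Leave any blue or orange look-alike of the part that bears driver_grip alone.

How it is judged:
By the outcome, as a careful person would: the job done as asked, in the order asked, and still so for the second after the job is handed in, with the robot touching nothing.
It also fails if it takes over 53 s, if anything falls off the work surface, if the arm or the gripper's body presses on something with over 40 N, if the wrist force passes 120 N, or if a joint passes its speed limit or range.

## Working session

There is one attempt and no reset: what is moved stays moved. The work goes in short steps, each a Python script; the robot and the scene stay as the last script left them, time stands still between calls to the robot, and variables do not carry over. Pictures are saved under pics/ and viewed, at most 14 in all, crops included, and the job is handed in when it is done.

```bash
mkdir -p pics; ls; cat > h.py <<'E'
import numpy as np, cv2
from bench import manip, kin, optics, order, spotter
def ray(cal,px):
    K=np.array(cal["camera_matrix"]);R=np.array(cal["R"]);t=np.array(cal["t"])
    s=np.linalg.inv(K)@np.array([px[0],px[1],1.]); d=s[:2]; u=d.copy()
    for _ in range(20): u=d/(1+cal["k1"]*(u@u))
    v=R.T@np.array([u[0],u[1],1.]); return -R.T@t, v/np.linalg.norm(v)
def atz(cal,px,z):
    o,v=ray(cal,px); return o+v*(z-o[2])/v[2]
def tri(l):
    A=np.zeros((3,3));b=np.zeros(3)
    for cal,px in l:
        o,v=ray(cal,px);P=np.eye(3)-np.outer(v,v);A+=P;b+=P@o
    X=np.linalg.solve(A,b); return X,[float(np.linalg.norm((np.eye(3)-np.outer(*(2*[ray(c,p)[1]])))@(X-ray(c,p)[0]))) for c,p in l]
def proj(cal,X):
    c=np.array(cal["R"])@np.array(X)+np.array(cal["t"]);u=c[:2]/c[2];u=u*(1+cal["k1"]*(u@u))
    return (np.array(cal["camera_matrix"])@np.array([u[0],u[1],1]))[:2]
def snap(n,f=None):
    c=optics.get_calibration(n);im=optics.camera(n)
    if f: cv2.imwrite("pics/"+f,im[:,:,::-1])
    return c,im
E
python3 - <<'E'
from h import *
ims=[]
for n in("scene","side"):
    c,im=snap(n);ims.append(im)
    print(n,"cam",(-np.array(c["R"]).T@c["t"]).round(3))
    for t in("driver_grip","rack","selector_slot","dimmer","driver_tip"):
        print(t,[(np.round(d["pixel"],1).tolist(),round(d["p"],2)) for d in spotter.recognise(n,t)[:5]])
cv2.imwrite("pics/a.png",cv2.resize(np.vstack(ims),None,fx=.78,fy=.78)[:,:,::-1]) if 0 else None
for i,n in enumerate("ab"): cv2.imwrite(f"pics/{n}.png",cv2.resize(ims[i],(768,576))[:,:,::-1])
E
```

```text
pics
scene cam [1.026 0.557 0.871]
driver_grip [([329.5, 190.6], 0.91), ([274.2, 261.6], 0.84), ([363.7, 267.5], 0.82), ([320.2, 236.4], 0.67)]
rack [([196.9, 138.6], 0.19)]
selector_slot [([196.9, 141.2], 0.59)]
dimmer []
driver_tip [([363.2, 266.5], 0.89), ([272.8, 260.2], 0.87), ([314.8, 240.8], 0.62), ([325.4, 190.9], 0.59)]
side cam [0.503 0.755 0.79 ]
driver_grip [([314.7, 249.5], 0.85), ([243.6, 341.4], 0.78), ([237.6, 280.1], 0.71), ([183.5, 265.4], 0.61)]
rack [([248.7, 286.5], 0.56)]
selector_slot [([269.2, 139.5], 0.75)]
dimmer [([268.1, 114.7], 0.67)]
driver_tip [([237.6, 280.9], 0.88), ([186.0, 262.4], 0.7), ([243.8, 350.0], 0.68), ([313.4, 249.5], 0.65)]
```

View pics/a.png

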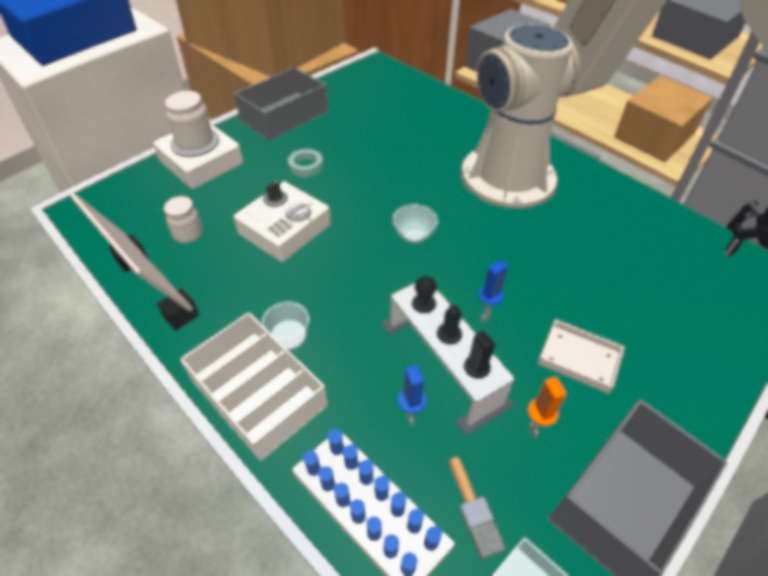

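View pics/b.png

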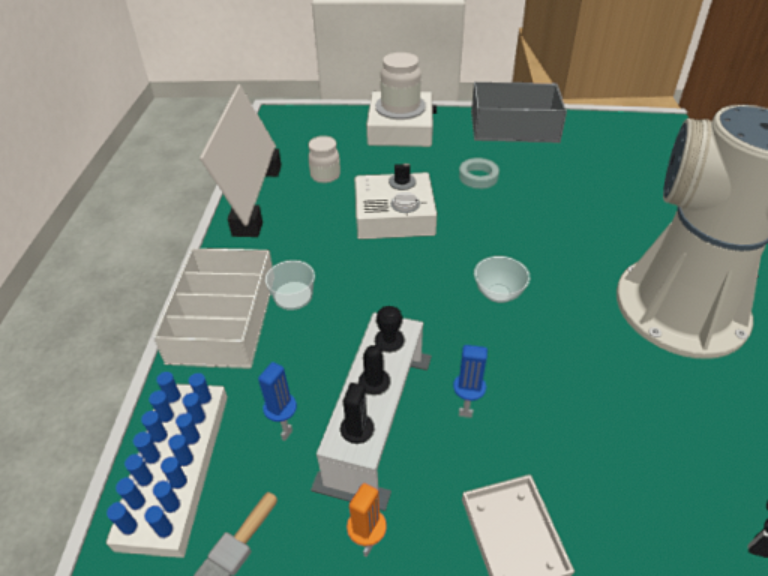

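The slab-sided handle seems to be the one nearest the camera: scene (320,236), side (237,275). Blue and orange look-alikes stand around the rack. The white unit is at side (269,139), with the knob at (268,115).

```bash
python3 - <<'E'
from h import *
cs=optics.get_calibration("scene");cd=optics.get_calibration("side");cw=optics.get_calibration("wrist")
print("grip",tri([(cs,(320.2,236.4)),(cd,(237.6,278))]))
print("slot",tri([(cs,(196.9,141.2)),(cd,(269.2,139.5))]))
print("dimmer",tri([(cs,(183.5,128)),(cd,(268,115))]))
G=[atz(cd,np.array(p)/1.5,.098) for p in((357,430),(375,382),(390,341))];print(np.round(G,3))
G2=[atz(cs,np.array(p)/1.5,.098) for p in((479,369),(450,334),(424,303))];print(np.round(G2,3))
for p in((472,388),(279,408),(367,527)): print("lookalike guard side",atz(cd,np.array(p)/1.5,.06).round(3))
for p in((491,296),(412,402),(543,411)): print("lookalike guard scene",atz(cs,np.array(p)/1.5,.06).round(3))
R=manip.get_eef_rot();p=manip.get_tcp_pos();print(R,p)
print("cam in tool",np.array(R).T@(-np.array(cw["R"]).T@cw["t"]-p), np.array(cw["R"])@R, cw["camera_matrix"],cw["k1"])
E
```

```text
grip (array([0.57365437, 0.33735975, 0.1296579 ]), [0.002426306995092625, 0.0024263069950923584])
slot (array([ 0.52708761, -0.22179646,  0.04672525]), [0.007679708900436262, 0.00767970890043639])
dimmer (array([ 0.53594633, -0.27983948,  0.08775693]), [0.001601405868792743, 0.0016014058687928536])
[[0.575 0.34  0.098]
 [0.556 0.261 0.098]
 [0.538 0.184 0.098]]
[[0.577 0.342 0.098]
 [0.557 0.26  0.098]
 [0.539 0.181 0.098]]
lookalike guard side [0.413 0.239 0.06 ]
lookalike guard side [0.697 0.286 0.06 ]
lookalike guard side [0.555 0.458 0.06 ]
lookalike guard scene [0.407 0.243 0.06 ]
lookalike guard scene [0.687 0.292 0.06 ]
lookalike guard scene [0.542 0.461 0.06 ]
[[-9.53900671e-01  3.00122491e-01 -1.30143704e-05]
 [ 3.00122491e-01  9.53900671e-01 -3.21287430e-05]
 [ 2.77185828e-06 -3.45535347e-05 -9.99999999e-01]] [0.18756224 0.59618901 0.24527937]
cam in tool [ 0.07424044 -0.0005484  -0.12800982] [[ 9.74217611e-04  9.99999447e-01  3.95302428e-04]
 [-9.57312582e-01  1.04689463e-03 -2.89052807e-01]
 [-2.89053061e-01 -9.68276530e-05  9.57313072e-01]] [[279.75509609   0.         251.42219506]
 [  0.         279.75509609 192.45662582]
 [  0.           0.           1.        ]] -0.01894836132171218
```

```bash
cat >> h.py <<'E'
def down(yaw):
    c,s=np.cos(yaw),np.sin(yaw); return np.array([[c,s,0],[s,-c,0],[0,0,-1.]])
E
python3 - <<'E'
from h import *
cd=optics.get_calibration("side")
print("dial",atz(cd,np.array((405,202))/1.5,.075).round(3))
Y=np.radians(-103.5)
print(kin.ik([.57,.335,.31],down(Y)))
manip.movep([.57,.335,.31],down(Y))
c,im=snap("wrist","c.png");print(manip.get_joint_positions(),manip.get_time_s())
for t in("driver_grip","driver_tip","rack"): print(t,[(np.round(d["pixel"],1).tolist(),round(d["p"],2)) for d in spotter.recognise("wrist",t)[:5]])
u=np.array([np.cos(Y),np.sin(Y),0])
for g in((.576,.341,.181),(.576,.341,.101)): print(proj(c,g))
E
```

```text
dial [ 0.527 -0.197  0.075]
[ 5.29071870e-01  3.59562117e-01  1.47872809e+00 -4.44089210e-16
  1.30330245e+00 -2.37690133e+00]
[ 5.29952709e-01  3.59634462e-01  1.47891011e+00  1.46946972e-04
  1.30326300e+00 -2.37631424e+00] 2.6917
driver_grip [([370.0, 64.1], 0.96), ([283.6, 261.8], 0.93), ([144.1, 162.6], 0.85), ([246.3, 177.9], 0.57)]
driver_tip [([368.2, 63.0], 0.78), ([282.4, 261.0], 0.7), ([142.6, 161.6], 0.67), ([246.6, 175.8], 0.61)]
rack [([262.1, 92.8], 0.62)]
[245.6096783  196.03979665]
[246.82235103 176.5213464 ]
```

View pics/c.png

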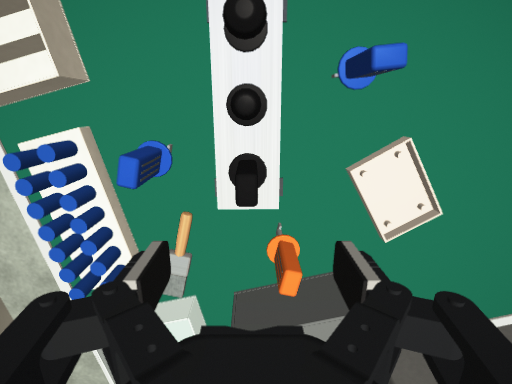

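The slab handle is confirmed in the end opening: guard centre about (247,172), handle top about (246,190). The rack plate has edges through (209,0)-(217,209) and (284,0)-(279,208). Next: refine and grasp.

```bash
python3 - <<'E'
from h import *
c=optics.get_calibration("wrist"); im=cv2.imread("pics/c.png")
a=atz(c,(209,0),.095);b=atz(c,(217,209),.095);d=atz(c,(284,30),.095);e=atz(c,(279.5,208),.095)
for p,q in((a,b),(d,e)): print("edge yaw",np.degrees(np.arctan2(*(q-p)[1::-1])))
m=(b+e)/2; print("end mid",m, "width",np.linalg.norm(b-e))
g=cv2.cvtColor(im,cv2.COLOR_BGR2GRAY)
# dark blob of driver guard/handle on the white plate
m_=(g[140:212,218:279]<90).astype(np.uint8)
for r in range(0,72,6):
    x=np.flatnonzero(m_[r]); print(140+r,(x.min()+218,x.max()+218) if len(x) else None,end=" ")
cs=optics.get_calibration("side")
print("\nguard centre",atz(c,(247,172.5),.101), "handle mid",tri([(c,(246.3,179)),(cs,(237.6,278))]))
n=[atz(c,p,.101)[:2] for p in((246.5,103),)];print("mid guard",n)
E
```

```text
edge yaw 76.68650174254296
edge yaw 76.82863587312619
end mid [0.5848274  0.38443587 0.095     ] width 0.081495204545699
140 None 146 None 152 None 158 (np.int64(235), np.int64(259)) 164 (np.int64(230), np.int64(264)) 170 (np.int64(229), np.int64(265)) 176 (np.int64(229), np.int64(265)) 182 (np.int64(232), np.int64(263)) 188 (np.int64(235), np.int64(257)) 194 (np.int64(236), np.int64(257)) 200 (np.int64(236), np.int64(257)) 206 (np.int64(241), np.int64(252)) 
guard centre [0.57463912 0.33613315 0.101     ] handle mid (array([0.57516139, 0.33787123, 0.12624897]), [0.00036391994279943887, 0.00036391994279957407])
mid guard [array([0.5558778 , 0.25658107])]
```

```bash
python3 - <<'E'
from h import *
R=down(np.radians(76.75-180))
manip.move_linear([.574,.336,.25],R,vel=.2)
print(manip.move_linear([.574,.336,.138],R,vel=.12,f_stop=15))
manip.grab(90); print(manip.get_gripper_width(),manip.get_gripper_force(),manip.get_force(),manip.get_tcp_pos())
manip.move_linear([.574,.336,.34],R,vel=.2)
print(manip.get_gripper_width(),manip.get_force())
P=[.60,-.20,.33]; Y=np.radians(180)
q=kin.ik(P,down(Y));print(q)
manip.movep(P,down(Y))
c,im=snap("wrist","d.png");print(manip.get_joint_positions(),manip.get_time_s(),manip.get_tcp_pos())
for t in("selector_slot","dimmer","driver_tip"): print(t,[(np.round(d["pixel"],1).tolist(),round(d["p"],2)) for d in spotter.recognise("wrist",t)[:3]])
E
```

```text
False
0.021306423106399533 88.13195586204529 [-0.04054292 -0.74817995  3.27628601] [0.57418538 0.33602787 0.13833688]
0.020974454394683175 [ 0.45453312 -0.62043554 -1.02172229]
[-3.24122265e-01  2.99579650e-01  1.51933136e+00 -4.44089210e-16
  1.32268164e+00 -1.89491859e+00]
[-3.22525623e-01  2.99640173e-01  1.51928125e+00  2.35366189e-04
  1.32265752e+00 -1.89508151e+00] 8.1333 [ 0.60037601 -0.19898189  0.32998502]
selector_slot [([240.1, 108.0], 0.88)]
dimmer [([184.3, 115.1], 0.93)]
driver_tip [([251.2, 259.0], 0.95), ([181.5, 114.8], 0.28)]
```

View pics/d.png

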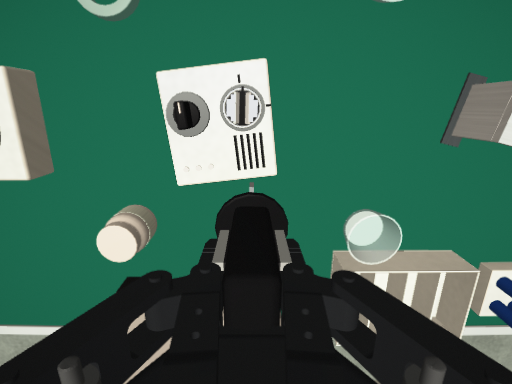

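Unit in view: selector dial around (242,107), slot near front-to-back; knob at (184,115); the blade tip peeks out at about (252,187).

```bash
python3 - <<'E'
from h import *
c=optics.get_calibration("wrist"); im=cv2.imread("pics/d.png")
cv2.imwrite("pics/d2.png",cv2.resize(im[50:200,150:290],None,fx=4,fy=4,interpolation=cv2.INTER_CUBIC))
p=manip.get_tcp_pos();R=np.array(manip.get_eef_rot())
print("expected tip px",proj(c,p+R@[0,0,.118]))
cs=optics.get_calibration("scene");cd=optics.get_calibration("side")
for px in((240.1,108),): print(atz(c,px,.075),tri([(c,px),(cd,(270,134.7))]))
# lid corners
C=[atz(c,q,.06) for q in((157,72),(267,59),(276,174),(178,185))]
for i in range(4):
    d=C[(i+1)%4]-C[i];print(C[i].round(4),np.linalg.norm(d).round(4),np.degrees(np.arctan2(d[1],d[0])).round(1))
E
```

```text
expected tip px [251.84751814 192.61278393]
[ 0.52573566 -0.21464746  0.075     ] (array([ 0.52638511, -0.21516651,  0.0612218 ]), [0.0006553350002116434, 0.0006553350002118637])
[ 0.48   -0.3247  0.06  ] 0.146 96.2
[ 0.4642 -0.1796  0.06  ] 0.1545 5.9
[ 0.6179 -0.1638  0.06  ] 0.1452 -83.3
[ 0.6348 -0.3079  0.06  ] 0.1557 -173.8
```

View pics/d2.png

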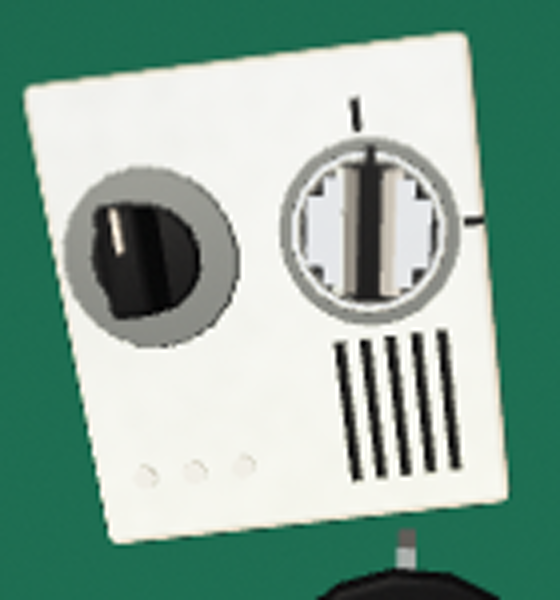

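```bash
python3 - <<'E'
from h import *
c0=optics.get_calibration("wrist")
a,b=atz(c0,(243,90.2),.075),atz(c0,(242.2,124.3),.075)
s=(a+b)/2; yaw=np.arctan2(*(b-a)[1::-1]); print("slot",s,np.degrees(yaw),np.linalg.norm(b-a))
Y=yaw+np.pi
manip.move_linear([s[0]+.035,s[1],.225],down(Y),vel=.2)
c,im=snap("wrist","e.png"); d,im2=snap("side")
for n in("wrist","side"): print([(np.round(q["pixel"],1).tolist(),round(q["p"],2)) for q in spotter.recognise(n,"selector_slot")[:3]])
print(manip.get_tcp_pos(),manip.get_time_s())
p=manip.get_tcp_pos();R=np.array(manip.get_eef_rot());print("exp tip",proj(c,p+R@[0,0,.118]),proj(c,p+R@[.01,0,.118]),proj(d,p+R@[0,0,.118]),"slot exp",proj(c,s),proj(d,s))
x=cv2.resize(im[60:240,150:330],(576,576),interpolation=cv2.INTER_CUBIC)
cv2.imwrite("pics/e2.png",x[:,:,::-1])
E
```

```text
slot [ 0.52512545 -0.21137087  0.075     ] -1.772851589137037 0.042974211740112456
[([247.0, 147.6], 0.97), ([251.6, 261.4], 0.73)]
[([270.5, 135.6], 0.55)]
[ 0.56119547 -0.21151489  0.22635824] 9.2
exp tip [251.86194609 192.92349993] [251.87461223 182.37541212] [258.54802938 122.49957175] slot exp [250.99984297 148.1888041 ] [270.62105357 131.81937126]
```

View pics/e2.png

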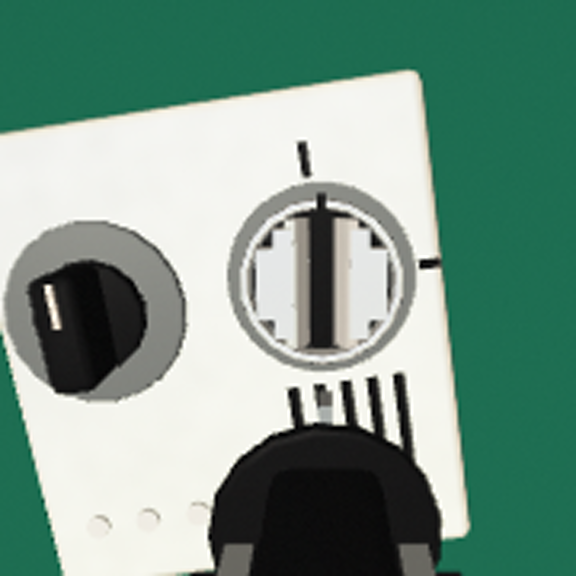

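```bash
python3 - <<'E'
from h import *
c=optics.get_calibration("wrist")
a,b=atz(c,(150+322/3.2,60+210/3.2),.075),atz(c,(150+320/3.2,60+348/3.2),.075)
s=(a+b)/2; yaw=np.arctan2(*(b-a)[1::-1]); print(s,np.degrees(yaw))
s2=np.array([(.5251+s[0])/2,(-.2114+s[1])/2])
Y=np.pi+np.radians((np.degrees(yaw)-1.8)/2); R=down(Y)
x,y=s2+[0,-.0003]
manip.move_linear([x,y,.225],R,vel=.1)
f0=np.array(manip.get_force())
r=manip.move_linear([x,y,.182],R,vel=.05,f_stop=8)
print("stop",r,manip.get_tcp_pos(),np.array(manip.get_force())-f0,manip.get_time_s())
_,im=snap("side");_,iw=snap("wrist")
v=np.hstack([cv2.resize(im[70:190,200:330],(520,480)),cv2.resize(iw[60:200,180:320],(280,280)) .repeat(1,0) if 0 else cv2.resize(iw[60:240,205:305],(267,480))])
cv2.imwrite("pics/f.png",v[:,:,::-1])
E
```

```text
[ 0.52486591 -0.21206525  0.075     ] -2.595800864547889
stop True [ 0.52459238 -0.21186107  0.18215146] [-0.4913387  -0.68714191  7.91044493] 10.525
```

View pics/f.png

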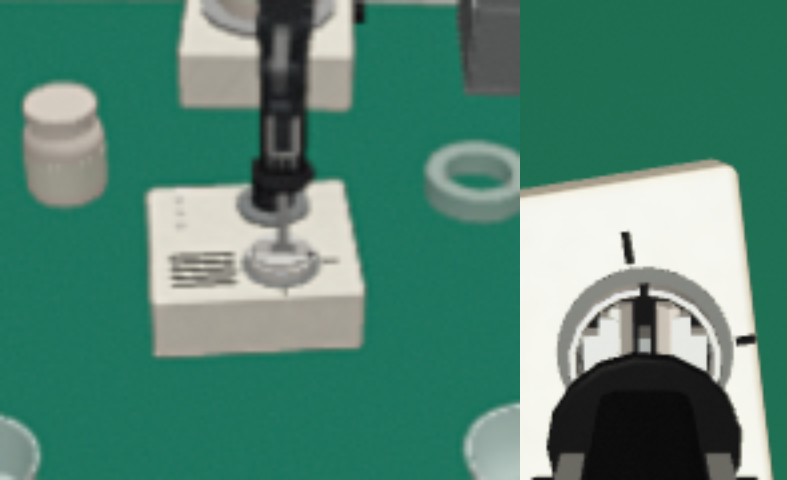

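The blade is in the slot: the tip sits at z≈0.064, the slot bottom, and both views agree. Now I'll turn it.

```bash
python3 - <<'E'
from h import *
p=np.array(manip.get_tcp_pos()); manip.move_linear(p+[0,0,.0015],vel=.05)
q=np.array(manip.get_joint_positions());q0=q[5]
t0=manip.get_wrist_torque()[2]
for d in [50,75,85,90,94,97,100,102]:
    q[5]=q0+np.radians(d); manip.goto_joints(q.tolist())
    m=manip.get_wrist_torque()[2]-t0
    print(d,round(m,3),np.round(manip.get_force(),1),round(manip.get_time_s(),2))
    if abs(m)>.6: break
_,im=snap("side");_,iw=snap("wrist")
v=np.hstack([cv2.resize(im[70:190,200:330],(400,369)),cv2.resize(iw[60:240,155:355],(400,369))])
cv2.imwrite("pics/g.png",v[:,:,::-1])
E
```

```text
50 0.103 [ 2.9  4.8 -2.9] 11.72
75 0.143 [ 4.9  5.5 -4. ] 12.22
85 0.081 [ 5.2  4.9 -4.7] 12.51
90 0.128 [ 5.7  5.4 -3.7] 12.76
94 0.164 [ 5.6  4.  -4. ] 13.01
97 0.097 [ 6.2  5.8 -5.3] 13.26
100 0.249 [ 6.4  5.  -5.9] 13.51
102 0.326 [ 6.4  5.2 -5.7] 13.76
```

View pics/g.png

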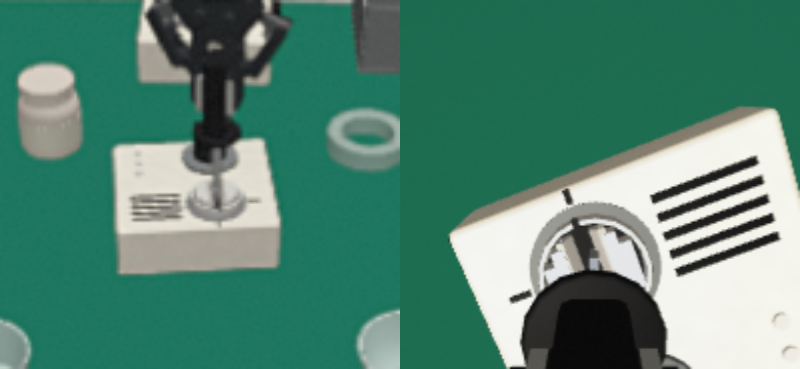

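The torque is rising (0.33), so the dial is reaching its stop; its pointer lines up with the cross tick at (567,196). I'll push a little further to make sure, then back off to the middle of the play and lift.

```bash
python3 - <<'E'
from h import *
q=np.array(manip.get_joint_positions())
b=q[5]
for d in [2,4,6]:
    q[5]=b+np.radians(d); manip.goto_joints(q.tolist())
    m=manip.get_wrist_torque()[2]; print(d,round(m,3))
    if abs(m)>.7: break
q[5]-=np.radians(d+3); manip.goto_joints(q.tolist()); print("back",manip.get_wrist_torque()[2])
p=np.array(manip.get_tcp_pos())
manip.move_linear(p+[0,0,.05],vel=.1)
manip.move_linear(p+[0.0,.06,.155],vel=.2)
c,iw=snap("wrist"); print(manip.get_gripper_width(),manip.get_time_s(),proj(c,[.5248,-.2118,.075]),proj(c,np.array(manip.get_tcp_pos())-[0,0,.118]))
u=proj(c,[.5248,-.2118,.075]).astype(int);print(u)
x0=max(u[0]-90,0);y0=max(u[1]-60,0)
cv2.imwrite("pics/i.png",cv2.resize(iw[y0:y0+150,x0:x0+200],(800,600),interpolation=cv2.INTER_CUBIC)[:,:,::-1]);print(x0,y0)
E
```

```text
2 0.43
4 0.458
6 0.61
back 0.11696123008522863
0.0208313234711704 16.3417 [259.28093128 201.74783118] [252.16790032 191.44327166]
[259 201]
169 141
```

View pics/i.png

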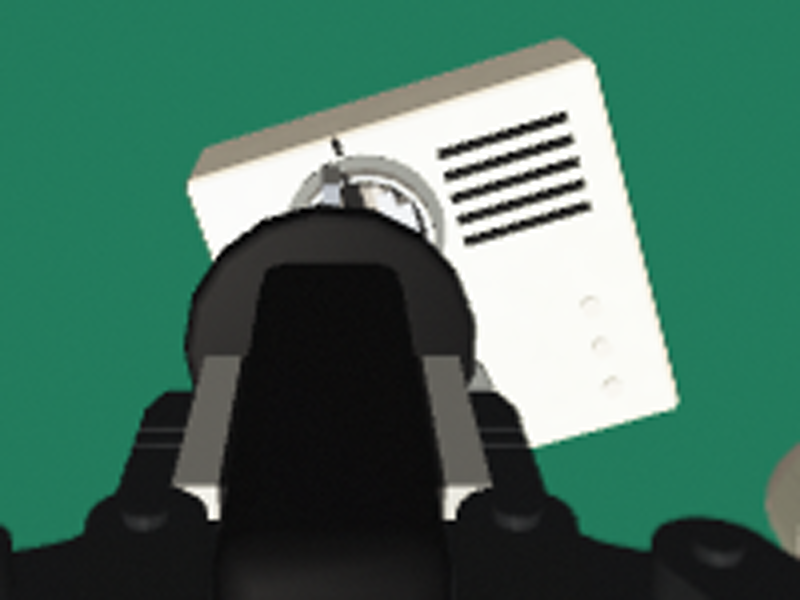

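The slot is hidden behind the handle; I'll shift to the other side for one look.

```bash
python3 - <<'E'
from h import *
p=np.array(manip.get_tcp_pos())
manip.move_linear([p[0],-.285,p[2]],vel=.25)
c,iw=snap("wrist"); print(manip.get_time_s())
u=proj(c,[.5248,-.2118,.075]).astype(int)
x0=max(u[0]-90,0);y0=max(u[1]-60,0);print(u,x0,y0,proj(c,np.array(manip.get_tcp_pos())-[0,0,.118]))
cv2.imwrite("pics/j.png",cv2.resize(iw[y0:y0+150,x0:x0+200],(800,600),interpolation=cv2.INTER_CUBIC)[:,:,::-1])
E
```

```text
17.075
[241 109] 151 49 [252.42888924 191.03565144]
```

View pics/j.png

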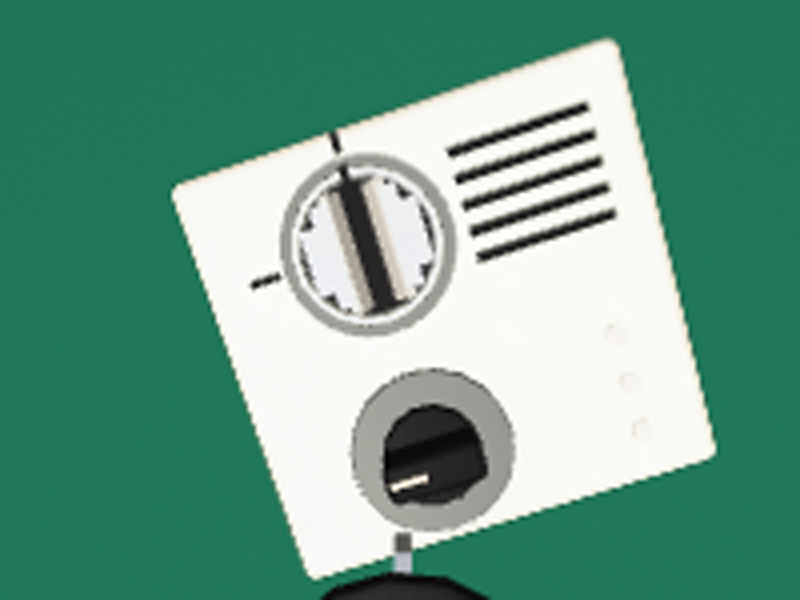

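The pointer on the selector dial lines up with the cross tick ((345,172) against (335,140)), so it is at the stop, and the knob is unchanged. Now back to the rack.

```bash
python3 - <<'E'
from h import *
R=down(np.radians(76.75-180))
p=np.array(manip.get_tcp_pos())
manip.move_linear([p[0],p[1],.36],vel=.2)
manip.movep([.574,.336,.36],R)
manip.move_linear([.574,.336,.25],R,vel=.15)
f0=np.array(manip.get_force())
r=manip.move_linear([.574,.336,.1375],R,vel=.08,f_stop=6)
print(r,manip.get_tcp_pos(),np.array(manip.get_force())-f0,manip.get_time_s())
_,im=snap("side")
cv2.imwrite("pics/k.png",cv2.resize(im[170:350,170:340],(566,600),interpolation=cv2.INTER_CUBIC)[:,:,::-1])
E
```

```text
True [0.57380281 0.3358487  0.13828061] [-0.46851809 -0.8841486   4.38713872] 21.7833
```

View pics/k.png

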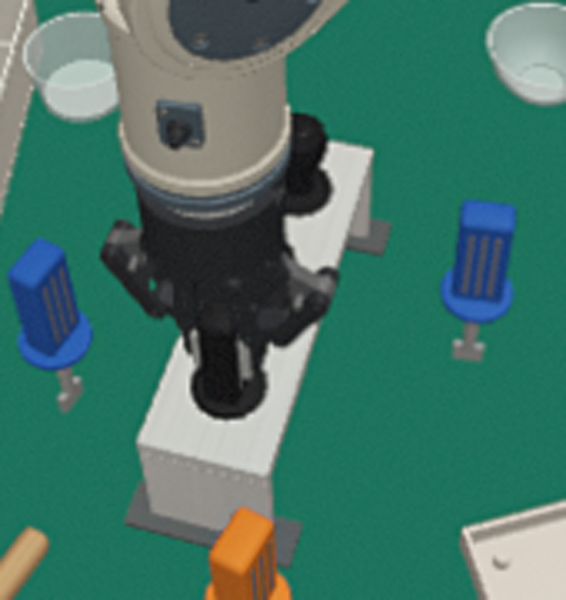

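The driver's guard is seated at the original height (TCP z 0.138) over its end opening. I'll release it and retreat.

```bash
python3 - <<'E'
from h import *
manip.open_jaws(); manip.dwell(.3)
p=np.array(manip.get_tcp_pos())
manip.move_linear(p+[0,0,.17],vel=.15); manip.dwell(.3)
print(manip.get_gripper_width(),manip.get_time_s())
c,iw=snap("wrist"); _,im=snap("side")
cv2.imwrite("pics/l.png",np.hstack([cv2.resize(iw,(450,338)),cv2.resize(im[170:350,170:340],(319,338))])[:,:,::-1])
E
```

```text
0.08550070886434262 24.3583
```

View pics/l.png

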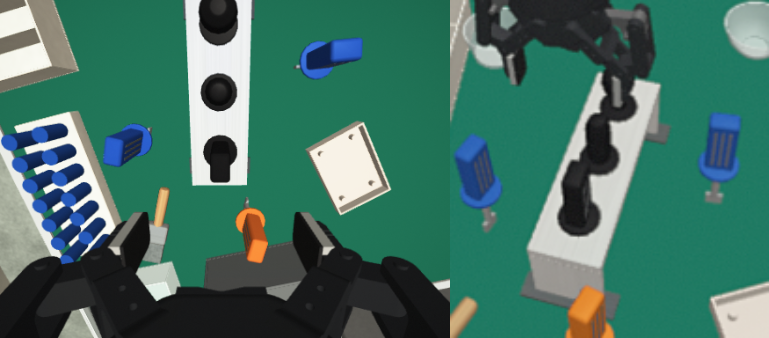

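The driver hangs upright in its original opening, at (219,158) in the wrist view, and the gripper is clear.

```bash
python3 -c "
from h import *
print(order.hand_in())"
```

```text
the job is handed in; nothing more can be done
None
```

I turned the selector clockwise to its stop with the flat screwdriver and left the hand knob alone. The screwdriver is back upright in its original rack opening and released, and the job was handed in at about 24 s.

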